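# Put the last bottle of polishing suspension away in its covered crate

### The arm

A 7-joint arm with a two-finger parallel gripper is mounted at the origin on the work surface. World frame = base frame: x ahead of the robot, y to its left, z up, the work surface at z = 0. Lengths are in mm, angles in rad, forces in N, time in s.
With the tool pointing down it reaches from about 400 to 875 mm from the base axis. Payload 4.4 kg.
Tool frame: the origin (TCP) lies at the very end of the fingers, on their centre line; the grasp point (between the pads) lies 19 mm behind it (ctrl.grasp_offset is the distance from the TCP to the grasp point, in mm); z points along the fingers, y is the line along which they close (so a half turn about z gives the same grasp; the last joint's range is limited). The gripper opens to 85 mm and grips with 20 to 120 N. Pads are 22 mm wide; open, the fingers measure 114 mm over their backs; the gripper's body (76 mm by 85 mm) begins 54 mm behind the grasp point. The pads swing forward as they close: fully open they stand 13 mm farther back than shut.
Start: joints at [-1.332, 0.628, 0.038, 1.517, -0.027, 0.996, -0.02], TCP at [195.042, 620.061, 231.313] pointing down, gripper open.
Joint ranges: [-3.06, 3.06], [-0.37, 2.12], [-1.25, 1.32], [0.18, 2.47], [-1.1, 4.24], [0.23, 1.98], [-2.94, 2.94]. Speed limits (rad/s): [2.57, 2.57, 3.14, 3.14, 3.14, 3.14, 3.14].

### API

Orientations are given as [roll, pitch, yaw] about the fixed x, y, z axes, in that order (R = Rz(yaw) Ry(pitch) Rx(roll)).
In Python, from cell import status, cams, ctrl gives the robot as it stands.
- The arm moves only by the tool move_arm, never from a script. Its argument "plan" is a list of rows, each a list of 3 entries, a list of its own where there are three numbers: the shift along the world's x, y, z in mm, then the turn, a rotation vector about the world's x, y, z in degrees, then the opening, from 0 (shut) to 1 (fully open). In form: [[[x, y, z], [wx, wy, wz], gripper], ...]. A call has 1 to 10 rows; each row shifts and turns the commanded pose from where the row before left it; what a row does not reach is not made up. A row lasts 1/8 s, in which the tool goes at most 62.5 mm and 10.7 degrees, less where a joint would pass 70% of its speed; a pose out of reach is approached as far as the arm can. A call with a gripper value outside its range is refused whole. The fingers move at their own pace and stop on an object; the grip force is fixed at half the most. Time passes only in rows, so rows that do not move let the fingers close. It gives the time, the measured TCP pose, the force, the opening and the grip force at its end, in the units of the state.
- status.read_state(): the state, without advancing time (a new reading comes with each control period).
- cams.get_image(name): name is "side" or "top"; returns the picture (400x640x3 uint8, blue, green, red); there is no depth.
- cams.camera_params(name): a dict with "K" (3x3 intrinsics, pixels), "pose" (4x4, takes a point from camera to world coordinates). Camera axes: x right, y down, z forward; pixel columns grow to the right and rows downward; lengths in mm; the calibration is good to about 2 mm. A picture is of the moment at which its call begins. camera_params takes no time and is no camera call.
- ctrl.finish_job(): hands the job in; it is judged then, once.
The state is a dict: "clock": time; "qpos": joint angles; "qd": joint speeds; "tau": joint torques, N m; "eef_pos": TCP position; "tool_rot": TCP orientation; "force": force on the tool from outside, world axes, zero at the start; "torque": the same for the moment, N m; "width": finger opening in mm; "gripper_force": force on a finger pad.
Only numpy, scipy, OpenCV 4.12 (cv2) and the standard library are available. Lean on these libraries where they do the work, as an engineer would, in place of code of your own. Each camera call takes 0.05 s, during which the arm holds its last target. There are 200 camera calls.

### The job

Lift the grey dust cover off the bottle crate by its black handle and set it down the right way up, flat on the bench. Then stand the loose bottle with the blue cap upright in the one empty cell of the crate, the cell with the orange disc on its floor.

Things in the scene. Friction and masses are not known exactly. Their poses are not given: they have to be found in the camera images.
- crate: Grey bottle crate fixed to the bench, 76 (x) by 216 (y) by 40 mm high. Three 64 mm square cells in a row along its y, centred at y = -70, 0, +70 mm; walls and floor 6 mm thick. Two cells (which varies) hold upright bottles exactly like bottle, tops 106 mm above the bench; one is empty. Origin: centre of its underside; z up.
- cover: Loose grey dust cover, a hollow box open below, 76 (x) by 216 (y) by 72 mm high, 0.3 kg; starts on the crate's rim, lined up with it, underside 40 mm up; raise it 70 mm to clear the bottles. On its roof a black bar handle, 16 thick (x), 80 long (y), 40 mm high: 72 to 112 mm above the origin. Origin: centre of its underside; z up. Free bench lies between the crate and the loose bottles.
- bottle: Loose white plastic bottle with blue cap and blue band, standing on the bench to the robot's right, 0.11 kg. Body 42 mm in diameter up to 78 mm, then shoulder and 25 mm cap; 100 mm tall. Two like bottles with red and yellow caps stand near, axes at least 95 mm away. Origin: centre of its foot; z up along its axis; yaw is meaningless.
- vacant: Flat orange disc, 50 mm in diameter, 1 mm thick, at the centre of the floor of the crate's empty cell, hidden until the cover is off. The bottle is to stand here. Origin: centre of its underside, on the cell floor, 6 mm above the bench; axes parallel to the crate's.

How it is judged (in metres and radians):
At the end, for the whole second after the job is handed in: The blue-capped bottle stands at rest on the floor of the empty cell, foot within 20 mm of the orange disc's centre and 2 to 12 mm above the crate's underside, tilted under 0.17 rad; the cover rests right way up on the bench, underside below 10 mm, tilted under 0.1 rad (horizontal distance between bottle and vacant below 0.02 m and z of bottle in the frame of crate between 0.002 and 0.012 m and angle between bottle's own z axis and vertical below 0.17 rad and linear speed of each of bottle, cover below 0.02 m/s and height (world z) of cover below 0.01 m and angle between cover's own z axis and vertical below 0.1 rad); the robot touches nothing.
It also fails if it takes over 58 s, if anything falls off the work surface, if the arm or the gripper's body presses on something with over 40 N, if the wrist force passes 120 N, or if a joint passes its speed limit or range.

## Working session

There is one attempt and no reset: what is moved stays moved. The work goes in short steps, Python scripts to look and compute and a tool call to move; the robot and the scene stay as the last step left them, time stands still between calls to the robot, and variables do not carry over. Pictures are saved under pics/ and viewed, at most 10 in all, crops included, and the job is handed in when it is done.

Besides the shell and the picture viewer there is one more tool, called after ">>>" as a command line: name --argument value ..., lists and objects as JSON in quotes. move_arm: Moves the arm, as the interface text tells. Its arguments: {"type":"object","properties":{"plan":{"type":"array","items":{"type":"array"}}},"required":["plan"]}

```bash
mkdir -p pics; ls
cat > h.py <<'E'
import numpy as np, cv2
from cell import status, cams, ctrl
def ray(n,u,v,z):
    p=cams.camera_params(n);K=np.array(p["K"]);T=np.array(p["pose"])
    d=T[:3,:3]@np.linalg.solve(K,[u,v,1]);o=T[:3,3]
    return o+d*(z-o[2])/d[2]
def proj(n,P):
    p=cams.camera_params(n);K=np.array(p["K"]);T=np.array(p["pose"])
    c=T[:3,:3].T@(np.array(P,float)-T[:3,3]);q=K@c
    return q[:2]/q[2]
E
python3 - <<'E'
from h import *
a=cams.get_image("top");b=cams.get_image("side")
cv2.imwrite("pics/top0.png",a);cv2.imwrite("pics/side0.png",b)
for n in("top","side"):
    p=cams.camera_params(n);print(np.round(p["K"],1).tolist(),np.round(p["pose"],3).tolist())
print(status.read_state())
E
```

```text
pics
[[366.1, 0.0, 318.7], [0.0, 366.1, 197.2], [0.0, 0.0, 1.0]] [[-0.004, -0.994, 0.108, 431.389], [-1.0, 0.007, 0.027, -7.872], [-0.028, -0.108, -0.994, 855.909], [0.0, 0.0, 0.0, 1.0]]
[[460.9, 0.0, 317.5], [0.0, 460.9, 195.2], [0.0, 0.0, 1.0]] [[0.756, -0.506, 0.415, 107.477], [-0.654, -0.576, 0.49, -510.057], [-0.009, -0.642, -0.767, 845.62], [0.0, 0.0, 0.0, 1.0]]
{'clock': 0.1, 'qpos': array([-1.33182257,  0.62924263,  0.03844553,  1.51827358, -0.02702496,
        0.99629865, -0.02001248]), 'qd': array([-0.00034391, -0.00182927,  0.00073938, -0.00282735, -0.00022375,
       -0.00094001, -0.00200634]), 'tau': array([ 2.50879049e-03, -5.64539909e+01,  1.22997187e+00, -1.93976712e+01,
        1.11733441e-02,  5.38865483e-03, -1.16342298e-05]), 'eef_pos': array([194.84598022, 619.51974895, 230.48639662]), 'tool_rot': array([-3.13988802e+00, -3.72869900e-06,  2.83679208e+00]), 'force': array([-0.60209613,  0.60930893,  0.44087308]), 'torque': array([-0.06501108, -0.04381668,  0.00256627]), 'gripper_force': 0.0, 'width': 85.50625692459813}
```

View pics/top0.png

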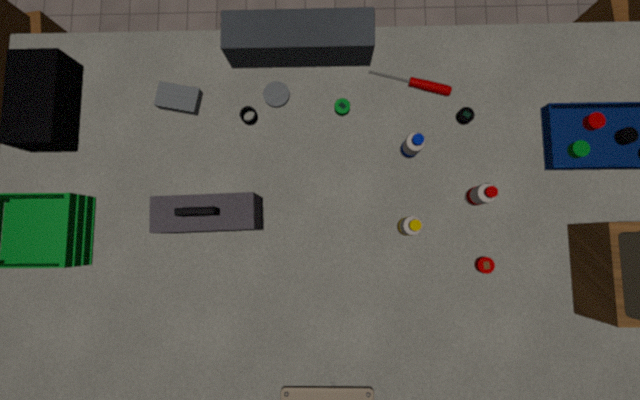

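View pics/side0.png

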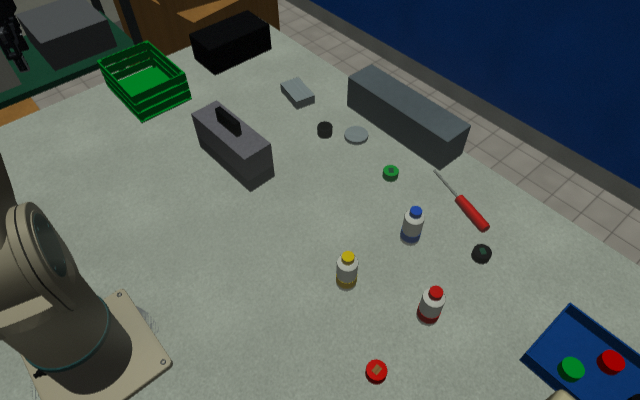

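The top view shows the cover at about (205,212) with its black handle at (197,211). The blue cap is at (418,140), yellow at (415,226) and red at (491,192). In the side view the handle is at (229,121) and the blue cap at (416,212).

Run:
```python
from h import *
a=cv2.imread("pics/top0.png");b=cv2.imread("pics/side0.png")
def blob(img,mask,roi):
    x0,y0,x1,y1=roi;m=np.zeros(mask.shape,np.uint8);m[y0:y1,x0:x1]=(mask[y0:y1,x0:x1]>0)*255
    c=max(cv2.findContours(m,0,2)[0],key=cv2.contourArea);return c
def hsv(i,lo,hi):return cv2.inRange(cv2.cvtColor(i,cv2.COLOR_BGR2HSV),lo,hi)
g=cv2.cvtColor(a,cv2.COLOR_BGR2GRAY)
c=blob(a,g<45,(160,195,235,228));print("handle",cv2.minAreaRect(c),cv2.boundingRect(c))
c=blob(a,hsv(a,(100,150,120),(130,255,255)),(405,130,430,160));M=cv2.moments(c);u=M['m10']/M['m00'],M['m01']/M['m00'];print("blue",u,cv2.boundingRect(c),ray("top",*u,98))
c=blob(b,hsv(b,(100,150,120),(130,255,255)),(400,200,430,225));M=cv2.moments(c);u=M['m10']/M['m00'],M['m01']/M['m00'];print("blue",u,cv2.boundingRect(c),ray("side",*u,93))
for n,i,r in(("top",a,(140,180,275,245)),("side",b,(185,95,285,195)),("top",a,(395,120,435,165))):
    x0,y0,x1,y1=r;print(n,r)
w=[cv2.resize(a[180:245,140:275],None,fx=5.5,fy=5.5),]
cv2.imwrite("pics/c.png",w[0])
```

```text
handle ((196.5718231201172, 211.08370971679688), (9.029117584228516, 45.042198181152344), 88.02507019042969) (174, 206, 46, 11)
blue (417.98765432098764, 138.37962962962962) (414, 134, 10, 10) [ 636.6487495  -196.33528742   98.        ]
blue (415.77192982456137, 210.15538847117793) (410, 206, 12, 9) [ 640.89408128 -193.90489709   93.        ]
top (140, 180, 275, 245)
side (185, 95, 285, 195)
top (395, 120, 435, 165)
```

View pics/c.png

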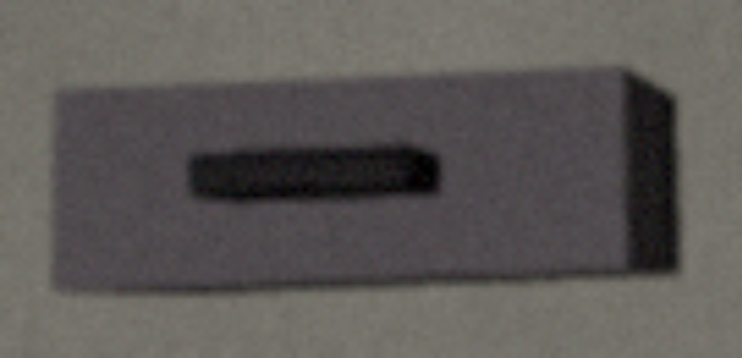

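The crop shows the roof corners at crop pixels (55,90), (625,68), (630,270) and (52,290). The handle-top corners are at (190,155), (405,150), (408,193) and (192,198).

Run:
```python
from h import *
for z,C in((112,[(55,90),(625,68),(630,270),(52,290)]),(152,[(190,155),(405,150),(408,193),(192,198)])):
    P=np.array([ray("top",x/5.5+140,y/5.5+180,z) for x,y in C])[:,:2]
    print(P.round(1).tolist(),P.mean(0),"yaw",[np.degrees(np.arctan2(*( -(d)[[0,1]])))+0 for d in (P[1]-P[0],P[2]-P[3])],
     np.linalg.norm(P-np.roll(P,-1,0),axis=1))
b=cv2.imread("pics/side0.png");g=cv2.cvtColor(b,cv2.COLOR_BGR2GRAY)
# blob of handle in the side view, vs predicted top corners
m=np.zeros_like(g);m[100:140,208:248]=(g[100:140,208:248]<38)*255
c=max(cv2.findContours(m,0,2)[0],key=cv2.contourArea);print(cv2.boundingRect(c),cv2.approxPolyDP(c,2,True)[:,0].tolist())
print([proj("side",[*p,152]).round(1).tolist() for p in P])
for p,z in(((638.5,-195),0),((638.5,-195),100)):print(proj("top",[*p,z]),proj("side",[*p,z]))
```

```text
[[516.1, 362.3], [522.9, 146.6], [447.6, 143.5], [441.1, 359.9]] [481.94581526 253.08298502] yaw [np.float64(-1.8165733313388204), np.float64(-1.726692422637114)] [215.85276489  75.38169204 216.51398958  75.03924174]
[[488.0, 292.8], [489.4, 216.0], [474.1, 214.5], [472.8, 291.5]] [481.0815896  253.70755994] yaw [np.float64(-0.9917236670891258), np.float64(-1.0168261407178856)] [76.82797486 15.2910169  77.00046636 15.31184666]
(215, 107, 26, 30) [[216, 108], [218, 121], [236, 136], [239, 135], [239, 123], [220, 107]]
[[219.1, 105.8], [238.2, 121.9], [233.0, 125.2], [213.9, 108.9]]
[407.40869787 148.67374601] [408.9513274  236.85363497]
[417.54822082 137.27026966] [415.92488082 208.97382585]
```

>>> move_arm --plan '[[[29, -37, 0], [0, 0, -7], 1], [[29, -37, 0], [0, 0, -7], 1], [[29, -37, 0], [0, 0, -7], 1], [[29, -37, 0], [0, 0, -7], 1], [[29, -37, 0], [0, 0, -7], 1], [[29, -37, 0], [0, 0, -7], 1], [[29, -37, 0], [0, 0, -7], 1], [[29, -37, 0], [0, 0, -7], 1], [[28, -36, 0], [0, 0, -7], 1], [[27, -34, 0], [0, 0, -7.8], 1]]'

```text
clock: 1.35
eef_pos: [482.6, 252.7, 231.1]
tool_rot: [-3.141, 0.0, 1.597]
force: [0.3, -0.2, -0.6]
width: 85.5
gripper_force: 0.0
```

>>> move_arm --plan '[[[0, 0, 0], [0, 0, 0], 1], [[0, 0, 0], [0, 0, 0], 1]]'

```text
clock: 1.6
eef_pos: [481.4, 254.6, 230.9]
tool_rot: [-3.14, -0.0, 1.602]
force: [-1.0, 0.2, -0.7]
width: 85.9
gripper_force: 0.0
```

>>> move_arm --plan '[[[0, -1, -28], [0, 0, 0], 1], [[0, 0, -28], [0, 0, 0], 1], [[0, 0, -28], [0, 0, 0], 1], [[0, 0, -18], [0, 0, 0], 1], [[0, 0, -10], [0, 0, 0], 1], [[0, 0, 0], [0, 0, 0], 0], [[0, 0, 0], [0, 0, 0], 0], [[0, 0, 0], [0, 0, 0], 0], [[0, 0, 0], [0, 0, 0], 0], [[0, 0, 0], [0, 0, 0], 0]]'

```text
clock: 2.85
eef_pos: [482.6, 253.2, 119.8]
tool_rot: [3.14, -0.001, 1.601]
force: [-0.1, 0.1, 2.2]
width: 15.5
gripper_force: 60.8
```

>>> move_arm --plan '[[[0, 0, 0], [0, 0, 0], 0], [[0, 0, 0], [0, 0, 0], 0], [[0, 0, 3], [0, 0, 0], 0], [[0, 0, 6], [0, 0, 0], 0], [[0, 0, 8], [0, 0, 0], 0], [[0, 0, 8], [0, 0, 0], 0]]'

```text
clock: 3.6
eef_pos: [482.0, 253.0, 144.8]
tool_rot: [-3.141, 0.0, 1.601]
force: [0.5, -0.4, -3.7]
width: 15.3
gripper_force: 59.9
```

>>> move_arm --plan '[[[0, 0, 12], [0, 0, 0], 0], [[0, 0, 15], [0, 0, 0], 0], [[0, 0, 15], [0, 0, 0], 0], [[0, 0, 15], [0, 0, 0], 0], [[0, 0, 10], [0, 0, 0], 0], [[0, 0, 3], [0, 0, 0], 0], [[0, 0, 0], [0, 0, 0], 0]]'

```text
clock: 4.47
eef_pos: [481.9, 253.0, 214.2]
tool_rot: [-3.141, 0.0, 1.601]
force: [0.5, 0.1, -3.7]
width: 15.2
gripper_force: 60.1
```

>>> move_arm --plan '[[[0, -10, 0], [0, 0, 0], 0], [[0, -20, 0], [0, 0, 0], 0], [[0, -30, 0], [0, 0, 0], 0], [[0, -35, 0], [0, 0, 0], 0], [[0, -40, 0], [0, 0, 0], 0], [[0, -40, 0], [0, 0, 0], 0], [[0, -35, 0], [0, 0, 0], 0], [[0, -30, 0], [0, 0, 0], 0], [[0, -18, 0], [0, 0, 0], 0], [[0, -5, 0], [0, 0, 0], 0]]'

```text
clock: 5.72
eef_pos: [481.7, -11.5, 214.3]
tool_rot: [-3.141, 0.0, 1.598]
force: [0.3, 0.3, -3.2]
width: 15.2
gripper_force: 60.1
```

Run:
```python
from h import *
a=cams.get_image("top");b=cams.get_image("side")
cv2.imwrite("pics/top1.png",a);cv2.imwrite("pics/side1.png",b)
print(status.read_state()["eef_pos"])
cv2.imwrite("pics/v1.png",np.vstack([cv2.resize(a[100:300,100:500],(800,300)),cv2.resize(b[70:270,150:550],(800,300))]) if 0 else np.vstack([a[110:290,120:520],b[70:300,120:520]]))
```

```text
[481.93487504  -9.92175475 214.24620095]
```

View pics/v1.png

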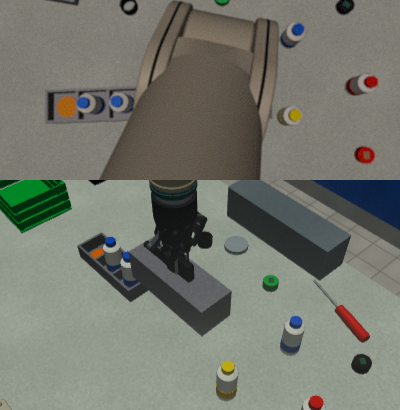

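The cover is lifted clear and hangs level. The orange disc is in the cell at the +y end, at about (187,216) in the full top picture. The bench below the cover is free, so I lower it now.

>>> move_arm --plan '[[[0, 0, -15], [0, 0, 0], 0], [[0, 0, -25], [0, 0, 0], 0], [[0, 0, -30], [0, 0, 0], 0], [[0, 0, -30], [0, 0, 0], 0], [[0, 0, -20], [0, 0, 0], 0], [[0, 0, -8], [0, 0, 0], 0], [[0, 0, -4], [0, 0, 0], 0], [[0, 0, -2], [0, 0, 0], 0], [[0, 0, -1], [0, 0, 0], 0], [[0, 0, 0], [0, 0, 0], 0]]'

```text
clock: 7.08
eef_pos: [482.5, -9.9, 79.8]
tool_rot: [3.14, -0.0, 1.601]
force: [1.1, -0.4, -1.5]
width: 15.3
gripper_force: 60.1
```

>>> move_arm --plan '[[[0, 0, -0.5], [0, 0, 0], 0], [[0, 0, 0], [0, 0, 0], 0], [[0, 0, 0], [0, 0, 0], 1], [[0, 0, 0], [0, 0, 0], 1], [[0, 0, 0], [0, 0, 0], 1], [[0, 0, 0], [0, 0, 0], 1], [[0, 0, 0], [0, 0, 0], 1]]'

```text
clock: 7.95
eef_pos: [482.0, -10.0, 78.8]
tool_rot: [-3.142, -0.0, 1.601]
force: [0.7, -0.1, 0.8]
width: 85.2
gripper_force: 0.0
```

>>> move_arm --plan '[[[0, 0, 10], [0, 0, 0], 1], [[0, 0, 20], [0, 0, 0], 1], [[0, 0, 30], [0, 0, 0], 1], [[0, 0, 30], [0, 0, 0], 1], [[0, 0, 20], [0, 0, 0], 1], [[0, 0, 10], [0, 0, 0], 1], [[0, 0, 0], [0, 0, 0], 1]]'

```text
clock: 8.82
eef_pos: [482.3, -9.8, 199.3]
tool_rot: [3.14, -0.0, 1.601]
force: [-0.4, -0.6, 0.1]
width: 85.1
gripper_force: 0.0
```

Run:
```python
from h import *
T=cams.get_image("top");S=cams.get_image("side")
for n,i in(("top",T),("side",S)):
    h=cv2.cvtColor(i,cv2.COLOR_BGR2HSV);m=cv2.inRange(h,(5,130,90),(20,255,255))
    for c in cv2.findContours(m,0,2)[0]:
        if cv2.contourArea(c)>30:
            x,y,w,hh=cv2.boundingRect(c);M=cv2.moments(c);u=M['m10']/M['m00'],M['m01']/M['m00'];P=ray(n,*u,7)
            if abs(P[1]-323)<60:print(n,(x,y,w,hh),P,ray(n,x,y+hh/2,7),ray(n,x+w,y+hh/2,7))
print(proj("top",[479.5,323.3,7]),proj("side",[479.5,323.3,7]))
cv2.imwrite("pics/v2.png",np.vstack([T[110:290,120:520],S[70:300,120:520]]))
```

```text
top (177, 206, 19, 21) [480.49975923 325.73493731   7.        ] [480.10720308 348.16439789   7.        ] [479.87653665 303.16812342   7.        ]
side (211, 139, 13, 9) [479.96452965 336.11751388   7.        ] [466.76774429 344.27169695   7.        ] [492.44952608 321.62605869   7.        ]
[187.48512979 216.70470906] [219.48499465 145.44147997]
```

View pics/v2.png

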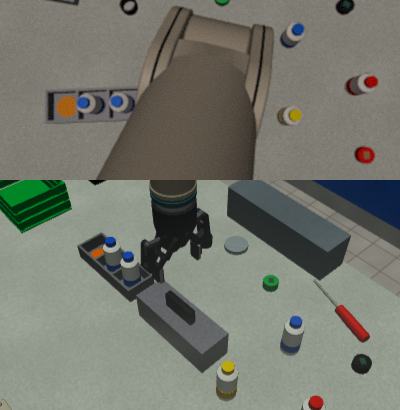

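The cover stands flat and upright on the bench, and the disc is measured at about (480, 324). Next is the bottle.

>>> move_arm --plan '[[[8, -9, 0], [0, 0, 0], 1], [[16, -19, 0], [0, 0, 0], 1], [[22, -26, 0], [0, 0, 0], 1], [[25, -30, 0], [0, 0, 0], 1], [[25, -30, 0], [0, 0, 0], 1], [[25, -30, 0], [0, 0, 0], 1], [[18, -22, 0], [0, 0, 0], 1], [[12, -14, 0], [0, 0, 0], 1], [[5, -5, 0], [0, 0, 0], 1], [[0, 0, 0], [0, 0, 0], 1]]'

```text
clock: 10.18
eef_pos: [637.7, -195.3, 198.0]
tool_rot: [-3.14, -0.0, 1.601]
force: [-0.5, -0.2, -0.4]
width: 85.2
gripper_force: 0.0
```

>>> move_arm --plan '[[[0, 0, -12], [0, 0, 0], 1], [[0, 0, -25], [0, 0, 0], 1], [[0, 0, -25], [0, 0, 0], 1], [[0, 0, -20], [0, 0, 0], 1], [[0, 0, 0], [0, 0, 0], 1]]'

```text
clock: 10.8
eef_pos: [636.6, -193.9, 114.8]
tool_rot: [-3.138, -0.002, 1.602]
force: [-0.2, -0.7, 0.5]
width: 85.3
gripper_force: 0.0
```

Run:
```python
from h import *
S=cams.get_image("side");print(status.read_state()["eef_pos"])
cv2.imwrite("pics/v3.png",cv2.resize(S[130:280,320:520],None,fx=3,fy=3))
```

```text
[ 637.63114327 -194.52829923  116.1996347 ]
```

View pics/v3.png

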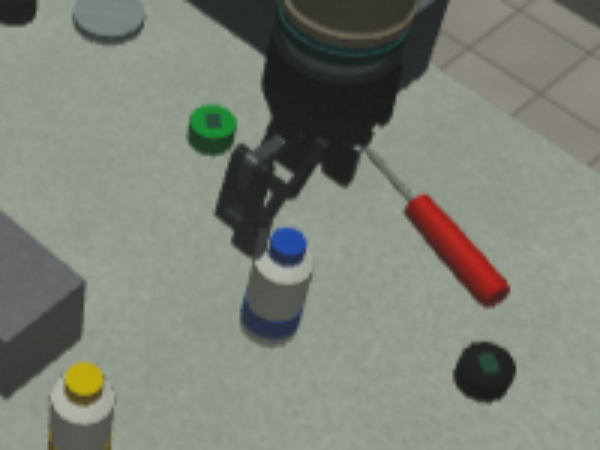

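The two fingers, at about (245,235) and (345,170) in the crop, straddle the blue cap at (288,243). Descending.

>>> move_arm --plan '[[[1, 0, -10], [0, 0, 0], 1], [[0, 0, -20], [0, 0, 0], 1], [[0, 0, -25], [0, 0, 0], 1], [[0, 0, -15], [0, 0, 0], 1], [[0, 0, -6], [0, 0, 0], 1], [[0, 0, 0], [0, 0, 0], 1]]'

```text
clock: 11.6
eef_pos: [639.0, -195.0, 40.6]
tool_rot: [-3.141, -0.0, 1.601]
force: [-0.6, 0.8, 0.0]
width: 85.5
gripper_force: 0.0
```

>>> move_arm --plan '[[[0, 0, 0], [0, 0, 0], 0.4], [[0, 0, 0], [0, 0, 0], 0.4], [[0, 0, 0], [0, 0, 0], 0.3], [[0, 0, 0], [0, 0, 0], 0.3], [[0, 0, 0], [0, 0, 0], 0], [[0, 0, 0], [0, 0, 0], 0], [[0, 0, 0], [0, 0, 0], 0], [[0, 0, 0], [0, 0, 0], 0]]'

```text
clock: 12.6
eef_pos: [639.4, -195.1, 41.7]
tool_rot: [3.141, 0.0, 1.601]
force: [-1.6, 0.3, 6.0]
width: 40.7
gripper_force: 60.1
```

>>> move_arm --plan '[[[0, 0, 3], [0, 0, 0], 0], [[0, 0, 8], [0, 0, 0], 0], [[0, 0, 12], [0, 0, 0], 0], [[0, 0, 20], [0, 0, 0], 0], [[0, 0, 25], [0, 0, 0], 0], [[0, 0, 30], [0, 0, 0], 0], [[0, 0, 25], [0, 0, 0], 0], [[0, 0, 20], [0, 0, 0], 0], [[0, 0, 12], [0, 0, 0], 0], [[0, 0, 3], [0, 0, 0], 0]]'

```text
clock: 13.85
eef_pos: [639.4, -195.1, 200.1]
tool_rot: [3.14, 0.0, 1.601]
force: [-0.5, -0.3, -1.1]
width: 40.7
gripper_force: 60.4
```

>>> move_arm --plan '[[[-3, 10, 0], [0, 0, 0], 0], [[-6, 20, 0], [0, 0, 0], 0], [[-9, 30, 0], [0, 0, 0], 0], [[-12, 38, 0], [0, 0, 0], 0], [[-12, 40, 0], [0, 0, 0], 0], [[-12, 40, 0], [0, 0, 0], 0], [[-12, 40, 0], [0, 0, 0], 0], [[-12, 40, 0], [0, 0, 0], 0], [[-12, 40, 0], [0, 0, 0], 0], [[-12, 40, 0], [0, 0, 0], 0]]'

```text
clock: 15.1
eef_pos: [534.9, 145.9, 198.2]
tool_rot: [-3.14, -0.001, 1.603]
force: [0.9, -0.3, -2.4]
width: 41.2
gripper_force: 60.4
```

>>> move_arm --plan '[[[-12, 40, 0], [0, 0, 0], 0], [[-12, 40, 0], [0, 0, 0], 0], [[-12, 38, 0], [0, 0, 0], 0], [[-11, 30, 0], [0, 0, 0], 0], [[-10, 19, 0], [0, 0, 0], 0], [[-6, 10, 0], [0, 0, 0], 0], [[-4, 4, 0], [0, 0, 0], 0], [[0, 0, 0], [0, 0, 0], 0], [[0, 0, 0], [0, 0, 0], 0]]'

```text
clock: 16.23
eef_pos: [470.6, 323.0, 198.9]
tool_rot: [3.141, 0.0, 1.599]
force: [-0.4, 0.1, -0.9]
width: 41.0
gripper_force: 60.4
```

Run:
```python
from h import *
S=cams.get_image("side");s=status.read_state();e=s["eef_pos"];print(e,s["tool_rot"],s["width"])
for dz in(-41,59):print(proj("side",e+[0,0,dz]))
cv2.imwrite("pics/v4.png",cv2.resize(S[0:200,130:330],None,fx=3,fy=3))
```

```text
[470.61860353 323.07820316 198.91214934] [3.14120614e+00 2.77501519e-04 1.59943757e+00] 40.73859820569396
[205.33519644 100.82629979]
[196.40367755  64.35218224]
```

View pics/v4.png

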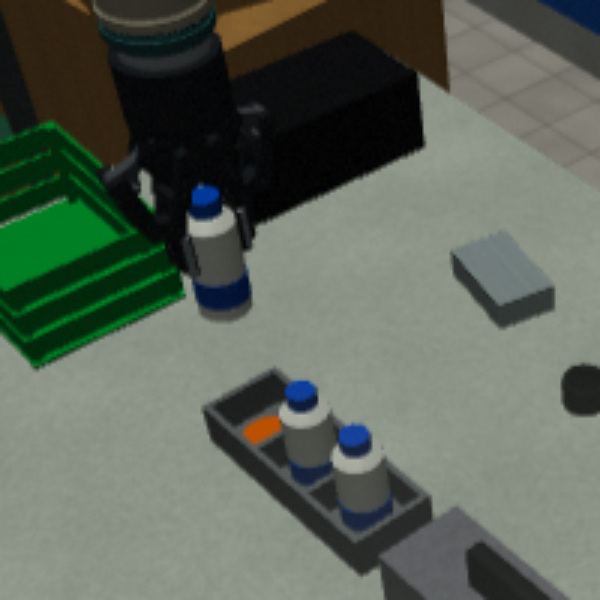

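The bottle hangs upright, foot at crop (222,312), and the orange cell is at about (265,428). I correct by +9 mm in x and then lower it.

>>> move_arm --plan '[[[5, 1, 0], [0, 0, 0], 0], [[4.4, 0, 0], [0, 0, 0], 0], [[0, 0, -12], [0, 0, 0], 0], [[0, 0, -24], [0, 0, 0], 0], [[0, 0, -28], [0, 0, 0], 0], [[0, 0, -20], [0, 0, 0], 0], [[0, 0, -10], [0, 0, 0], 0], [[0, 0, -4], [0, 0, 0], 0], [[0, 0, 0], [0, 0, 0], 0], [[0, 0, 0], [0, 0, 0], 0]]'

```text
clock: 17.52
eef_pos: [479.9, 325.3, 101.5]
tool_rot: [3.14, -0.001, 1.601]
force: [-0.1, 0.2, -1.0]
width: 40.9
gripper_force: 60.4
```

Run:
```python
from h import *
S=cams.get_image("side");s=status.read_state();e=s["eef_pos"];print(e)
cv2.imwrite("pics/v5.png",cv2.resize(S[60:200,160:300],None,fx=4,fy=4))
```

```text
[479.87630589 325.34201774 101.51061347]
```

View pics/v5.png

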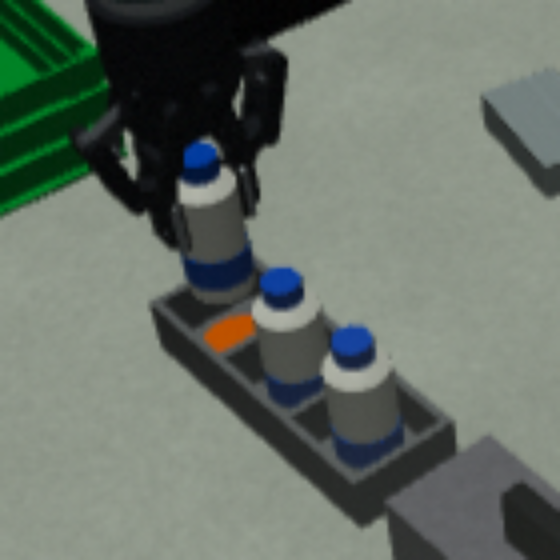

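The bottle, foot at crop (220,295), hangs above the empty cell with the disc at (230,332). That matches its 60 mm height, so I carry on down.

>>> move_arm --plan '[[[0, -1, -8], [0, 0, 0], 0], [[0, 0, -12], [0, 0, 0], 0], [[0, 0, -12], [0, 0, 0], 0], [[0, 0, -10], [0, 0, 0], 0], [[0, 0, -5], [0, 0, 0], 0], [[0, 0, -3], [0, 0, 0], 0], [[0, 0, -2], [0, 0, 0], 0], [[0, 0, 0], [0, 0, 0], 0], [[0, 0, 0], [0, 0, 0], 0]]'

```text
clock: 18.7
eef_pos: [479.6, 324.2, 49.1]
tool_rot: [3.141, -0.0, 1.601]
force: [0.6, -0.3, -2.3]
width: 40.9
gripper_force: 60.4
```

>>> move_arm --plan '[[[0, 0, -1], [0, 0, 0], 0], [[0, 0, 0], [0, 0, 0], 0], [[0, 0, 0], [0, 0, 0], 0.5], [[0, 0, 0], [0, 0, 0], 0.8], [[0, 0, 0], [0, 0, 0], 1], [[0, 0, 0], [0, 0, 0], 1], [[0, 0, 0], [0, 0, 0], 1], [[0, 0, 0], [0, 0, 0], 1]]'

```text
clock: 19.7
eef_pos: [479.4, 324.1, 47.8]
tool_rot: [3.142, -0.0, 1.601]
force: [0.6, 0.2, -0.0]
width: 85.4
gripper_force: 0.0
```

>>> move_arm --plan '[[[0, 0, 10], [0, 0, 0], 1], [[0, 0, 15], [0, 0, 0], 1], [[0, 0, 25], [0, 0, 0], 1], [[0, 0, 30], [0, 0, 0], 1], [[0, 0, 30], [0, 0, 0], 1], [[0, 0, 25], [0, 0, 0], 1], [[0, 0, 10], [0, 0, 0], 1], [[0, 0, 0], [0, 0, 0], 1], [[0, 0, 0], [0, 0, 0], 1]]'

```text
clock: 20.82
eef_pos: [478.8, 323.8, 192.0]
tool_rot: [-3.14, 0.001, 1.601]
force: [-0.9, -0.9, 0.4]
width: 85.6
gripper_force: 0.0
```

Run:
```python
from h import *
S=cams.get_image("side");s=status.read_state();print(s["eef_pos"],s["force"])
h=cv2.cvtColor(S,cv2.COLOR_BGR2HSV);m=cv2.inRange(h,(100,150,120),(130,255,255))
for c in cv2.findContours(m,0,2)[0]:
    x,y,w,hh=cv2.boundingRect(c)
    if cv2.contourArea(c)>30 and x<300:
        M=cv2.moments(c);u=M['m10']/M['m00'],M['m01']/M['m00'];print(u,ray("side",*u,100))
cv2.imwrite("pics/v6.png",cv2.resize(S[60:240,160:340],None,fx=3,fy=3))
```

```text
[478.76360222 323.74770398 191.79931759] [ 0.77636849  0.9216264  -0.48189508]
(247.33333333333331, 144.71764705882353) [488.33045755 189.94492383 100.        ]
(229.3658536585366, 129.6910569105691) [485.99371694 261.05472863 100.        ]
(212.16894977168948, 116.50228310502283) [481.16913605 329.61313463 100.        ]
```

View pics/v6.png

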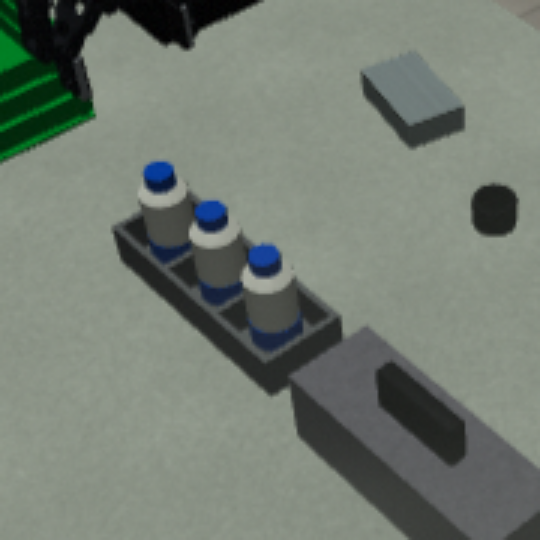

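The bottle stands upright in the third cell, cap at crop (159,176), in an even row with the other two. The cover lies flat on the bench and the arm is clear of everything.

```bash
python3 -c "
from cell import ctrl
print(ctrl.finish_job())"
```

```text
the job is handed in; nothing more can be done
None
```

The job is handed in at about 21 s: the cover is flat and right way up on the bench and the blue-capped bottle is upright in the orange-disc cell by the last picture, but no verdict came back.

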